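# Open the incense burner and ready the telescopic ash brush over it

## Task

The incense burner is due to be brushed out while it is still warm, so it wants the long handle: lift the burner's lid off by its knob and set it down on the counter clear of the burner, knob up, without dropping it. Then take the ash brush that lies in its rest: press the button in the side of its collar, pull the handle out past the first stop to the second stop, fully extended, and lift the brush out of the rest. Finish while holding it: in the air, extended, roughly level with the bristles down and centred just over the open bowl, not touching the burner; leave the burner and the other things standing where they are.

Things in the scene. Friction and masses are not known exactly. Their poses are not given: they have to be found in the camera images.
- burner_rim (a point): Centre of the mouth of the incense burner at rim height, 100 mm above the counter; z up. Bowl 104 mm across outside, about 92 mm inside at the rim.
- burner: Incense burner: dark turned-wood chalice with a brass band at the rim, 100 mm high without its lid, round foot 90 mm across, thin stem, 0.8 kg, standing loose. Origin: centre of its underside, z up.
- lid_knob (a point): Centre of the dark wooden knob of the burner's lid, 58 mm above the lid's underside; z up. The knob is an upright cylinder 25 mm across, 24 mm high (12 mm above and below this point), on a 12 mm stem; the top of the dome is 30 mm below this point.
- lid: The burner's loose lid: shallow pierced steel dome 108 mm across, 70 mm high with its knob, about 0.15 kg. Origin: centre of its underside, z up. It lies on the rim; a ring under it, 76 mm across and 6 mm high, drops loosely into the bowl, so lift it over 6 mm before going sideways. On the counter it stands on that ring.
- brush: Telescopic ash brush lying level in its rest, axis 60 mm above the counter. Origin: on the long axis, in the collar. x: from handle to brush head, z up, the button is on the -y side. Black square collar x = -28 to +12 mm, 30 mm across (y), 28 mm high. Wooden handle behind, 26 mm across, 22 mm high, to x = -200 mm. About 0.33 kg; pulled out, it balances within 15 mm of the origin.
- bristles (a point): Centre of the underside of the bristles (64 by 28 mm); in the brush's frame at x = 83 mm plus the pulled-out length, y = 0, z = -32 mm. The head is a wooden block 70 mm long, 34 mm across, 16 mm high on a 10 mm steel rod, with 24 mm of dark bristles below; pushed home the block reaches from x = 48 to 118 mm.
- button_face (a point): Middle of the outer face of the grey push button, 14 mm across, in the collar's -y side at x = 0. Released, it stands 5 mm proud of the collar; pads that squeeze the collar from both sides (along y) within 10 mm of x = 0 push it flush.
- brush_button (a joint): How far the button is pressed in, m: 0 released, 0.005 flush. About 2.5 N to start, 7 N to push fully in; the latch is free from about 0.004. It springs out when let go and then locks the rod at a stop.
- brush_rod (a joint): How far the telescope is pulled out, m: 0 home (start, locked), 0.055 first stop, 0.110 second stop (fully out, hard end). Locked within 2 mm at a stop unless the button is in; with it kept pressed the rod slides past the first stop against 2 to 3 N of friction and stays where it is left.
- rest_fork (a point): Middle of the rest's front fork, on the axis of the lying brush, 60 mm above the counter; x along the brush from handle to head, z up. Its 16 mm slot, open at the top, takes the rod; prongs 7 mm higher, fork 46 mm wide. Pull the handle back (-x): the head's block bears on this fork after about 3 mm and stays there while the rod draws out. Then lift the brush straight up.
- rest: The brush rest, screwed to the counter: wooden base 60 mm wide, 10 mm high, x = -200 to +60 mm, with two steel forks 5 mm thick. Origin: on the counter under the brush's button; x along the brush from handle to head. Front fork at x = 42 mm; rear fork at x = -172 mm, 52 mm wide, 33 mm slot, prongs 64 mm above the counter, carries the handle.
- jar: Bystander: white ceramic jar with a wooden lid and small knob, 86 mm across, 84 mm high, origin under its centre. Leave it alone.
- tub: Bystander: clear plastic tub of resin lumps, 88 mm across, 64 mm high, origin under its centre. Leave it alone.
- carton: Bystander: small cardboard carton, 75 by 48 mm, 40 mm high, origin under its centre. Leave it alone.
Mind the look-alikes: they are no part of the job. What is shaped like the lid but orange is not meant. There is more than one size of the burner; the one meant has the size given above.

How it is judged:
By the outcome, as a careful person would: the job done as asked, in the order asked, and still so for the second after the job is handed in, while the arm keeps its last pose, push and grip.
It also fails if it takes over 54 s, if anything falls off the work surface, if the arm or the gripper's body presses on something with over 40 N, if the wrist force passes 120 N, or if a joint passes its speed limit or range.

## Robot

A 7-joint arm with a two-finger parallel gripper is mounted at the origin on the work surface. World frame = base frame: x ahead of the robot, y to its left, z up, the work surface at z = 0. Lengths are in m, angles in rad, forces in N, time in s.
With the tool pointing down it reaches from about 0.4 to 0.85 m from the base axis. Payload 10.4 kg.
Tool frame: the origin (TCP) lies between the finger pads; the fingertips stand 22 mm ahead of it and the grasp point (between the pads) lies 3 mm ahead of it; z points along the fingers, y is the line along which they close (so a half turn about z gives the same grasp; the last joint's range is limited). The gripper opens to 85 mm and grips with 20 to 120 N. Pads are 22 mm wide; open, the fingers measure 114 mm over their backs; the gripper's body (76 mm by 85 mm) begins 54 mm behind the grasp point. The pads swing forward as they close: fully open they stand 13 mm farther back than shut.
Start: joints at [1.322, 0.332, -0.065, 1.46, 0.022, 1.35, -0.088], TCP at [0.14, -0.609, 0.253] pointing down, gripper open.
Joint ranges: [-2.6, 2.6], [-0.5, 2.12], [-1.47, 1.34], [0.16, 2.42], [-1.27, 4.41], [0.06, 2.06], [-2.6, 2.6]. Speed limits (rad/s): [2.22, 2.22, 2.79, 2.79, 3.14, 3.14, 3.14].

## Interface

Orientations are given as a unit quaternion [x, y, z, w].
In Python, from workcell import manip, camera, ticket, boxes_of, outline_of gives the robot as it stands.
- The arm moves only by the tool carry_out, never from a script. Its argument "deltas" is a list of rows, each a list of 5 numbers: the shift along the tool's x, y, z as a fraction of full scale, then the turn about the tool's z as a fraction of full scale, then the opening, from -1 (shut) to 1 (fully open), so that 0 is half open. In form: [[tx, ty, tz, spin, gripper], ...]. A call has 1 to 20 rows; each row is the pose to reach, as a shift and turn from the pose commanded when the call began, along the tool's axes at that moment; what a row does not reach only later rows make up. Full scale, the value 1, is 150 mm for a shift and 30 degrees for a turn. A row lasts 1/8 s, in which the tool goes at most 62.5 mm and 10.7 degrees, less where a joint would pass 70% of its speed; a pose out of reach is approached as far as the arm can. A call with a number of a shift or a turn outside -1 to 1 is refused whole. A call with a gripper value outside its range is refused whole. The fingers move at their own pace and stop on an object; "force" is the grip in N (left out, the last holds). Time passes only in rows, so rows that repeat a pose let the fingers close. It gives the time, the measured TCP pose, the force, the opening and the grip force at its end, in the units of the state.
- manip.get_obs(): the state, without advancing time (a new reading comes with each control period).
- camera(name): name is "scene" or "top" or "wrist"; returns a dict with "img" (480x640x3 uint8, red, green, blue), "depth" (480x640 float32, m along the optical axis (not along the pixel's ray), 0 where there is no reading), "vertical_fov" (degrees; the focal length in pixels is half the picture's height over the tangent of half this angle, whatever the lens; pixels are square), "cx", "cy" (the principal point, pixels), "R" (3x3) and "t" (3): a world point X has camera coordinates R X + t. Camera axes: x right, y down, z forward; pixel columns grow to the right and rows downward; lengths in m; the calibration is good to about 2 mm. A picture is of the moment at which its call begins.
- ticket.hand_in(): hands the job in; it is judged then, once.
Trained networks look in a picture, given as the dict that the camera call returned (one of the last four; its "shot" number tells which), for a name from the list of things; names that differ only in an ending like _2 or _b are one class to them, and where a whole thing is asked for, a point or a joint stands for the part that bears it (a point fixed in the world has none). Each returns a list of dicts, best first, with "conf" (0 to 1); they miss things now and then, are a little off and sometimes report something else, mostly with a low value. They report only what shows in the picture. A call takes as long as a camera call. They do not tell look-alikes from the thing itself.
- boxes_of(query, picture): "position" ([x, y, z] in m, in world coordinates, good to about 4 mm: the middle of the surface that is visible of it).
- outline_of(query, picture): "region" (480x640 bool, what is visible of it).
The state is a dict: "clock": time; "joint_pos": joint angles; "joint_velocities": joint speeds; "tau": joint torques, N m; "position": TCP position; "ee_rot": TCP orientation; "ft_force": force on the tool from outside, world axes, zero at the start; "torque": the same for the moment, N m; "grip_width": opening from 0.0 (shut) to 1.0 (fully open); "grasp_force": force on a finger pad.
Only numpy, scipy, OpenCV 4.12 (cv2) and the standard library are available. Lean on these libraries where they do the work, as an engineer would, in place of code of your own. Each camera call takes 0.05 s, during which the arm holds its last target. There are 200 camera calls.

## Working session

There is one attempt and no reset: what is moved stays moved. The work goes in short steps, Python scripts to look and compute and a tool call to move; the robot and the scene stay as the last step left them, time stands still between calls to the robot, and variables do not carry over. Pictures are saved under pics/ and viewed, at most 10 in all, crops included, and the job is handed in when it is done.

Besides the shell and the picture viewer there is one more tool, called after ">>>" by a JSON object that holds its "name" and its "arguments", one argument or row to a line. carry_out: Moves the arm, as the interface text tells. Its arguments: {"type":"object","properties":{"deltas":{"type":"array","items":{"type":"array","items":{"type":"number"}}},"force":{"type":"number"}},"required":["deltas"]}

```bash
mkdir -p pics; ls; cat > h.py <<'E'
import numpy as np, cv2
from workcell import manip, camera, ticket, boxes_of, outline_of
def cloud(p):
    f=240/np.tan(np.radians(p["vertical_fov"])/2); d=p["depth"]
    v,u=np.mgrid[:480,:640]; c=np.stack([(u-p["cx"])/f*d,(v-p["cy"])/f*d,d],-1)
    return (c-p["t"])@np.asarray(p["R"])   # world
def proj(p,X):
    f=240/np.tan(np.radians(p["vertical_fov"])/2); c=np.asarray(p["R"])@X+p["t"]
    return (c[:2]/c[2]*f+[p["cx"],p["cy"]]).round().astype(int)
def save(p,n,crop=None,s=1):
    im=p["img"][:,:,::-1]
    if crop: a,b,c,d=crop; im=im[b:d,a:c]
    cv2.imwrite("pics/"+n,cv2.resize(im,None,fx=s,fy=s,interpolation=cv2.INTER_CUBIC))
E
python3 - <<'E'
from h import *
s=camera("scene");t=camera("top")
cv2.imwrite("pics/a.png",cv2.resize(np.vstack([s["img"],t["img"]])[:,:,::-1],None,fx=.62,fy=.62))
save(t,"t.png",s=1.25)
for p,n in((s,'s'),(t,'t')):
    for q in("lid_knob","lid","burner","brush","button_face","bristles","rest_fork","rest","jar","tub","carton"):
        for r in boxes_of(q,p)[:4]: print(n,q,np.round(r["position"],3),round(r["conf"],2),proj(p,np.array(r["position"])))
o=manip.get_obs();print(o)
E
```

```text
pics
s lid_knob [0.689 0.05  0.022] 0.77 [316 308]
s lid_knob [0.685 0.2   0.117] 0.72 [385 283]
s lid [0.686 0.198 0.112] 0.94 [384 285]
s lid [0.686 0.053 0.021] 0.73 [317 307]
s burner [0.696 0.205 0.014] 0.79 [383 324]
s burner [0.733 0.394 0.093] 0.78 [477 321]
s brush [ 0.478 -0.138  0.062] 0.58 [267 234]
s brush [ 0.488 -0.048  0.059] 0.32 [299 241]
s button_face [0.487 0.351 0.039] 0.37 [456 270]
s bristles [ 0.486 -0.046  0.061] 0.74 [300 240]
s bristles [0.486 0.354 0.04 ] 0.45 [458 270]
s rest_fork [ 0.486 -0.199  0.008] 0.88 [246 249]
s rest [ 0.482 -0.195  0.005] 0.56 [248 249]
s jar [ 0.656 -0.098  0.059] 0.81 [258 276]
s tub [ 0.709 -0.286  0.06 ] 0.76 [175 277]
s carton [0.489 0.354 0.041] 0.62 [458 270]
t lid_knob [0.669 0.047 0.02 ] 0.7 [304 206]
t lid_knob [0.662 0.191 0.118] 0.69 [245 201]
t lid [0.664 0.046 0.023] 0.95 [304 207]
t lid [0.666 0.192 0.119] 0.92 [244 199]
t burner [0.724 0.392 0.092] 0.77 [164 178]
t burner [ 0.467 -0.162  0.065] 0.6 [388 281]
t brush [ 0.469 -0.165  0.066] 0.7 [390 281]
t bristles [ 0.476 -0.049  0.071] 0.76 [343 278]
t bristles [0
[... 320 characters left out ...]
int_pos': array([ 1.32245035,  0.33214688, -0.06469808,  1.46009505,  0.02162216,
        1.34992994, -0.08848982]), 'joint_velocities': array([-0.00051093,  0.00030192, -0.00049233, -0.00119154, -0.00161346,
       -0.00060659,  0.00168022]), 'tau': array([ 1.20048095e-03, -6.25250816e+01,  4.95795615e-02, -3.91824067e+01,
        1.65044371e-02,  1.95927008e-03, -7.66221348e-06]), 'position': array([ 0.13990749, -0.60915226,  0.25337308]), 'ee_rot': array([9.93635681e-01, 1.12641598e-01, 4.60729786e-06, 5.81142423e-05]), 'ft_force': array([-0.07874414, -0.22459633, -0.69298191]), 'torque': array([-0.01852901,  0.00427375, -0.02633275]), 'grasp_force': 0.0, 'grip_width': 0.9963584086201456}
```

View pics/t.png

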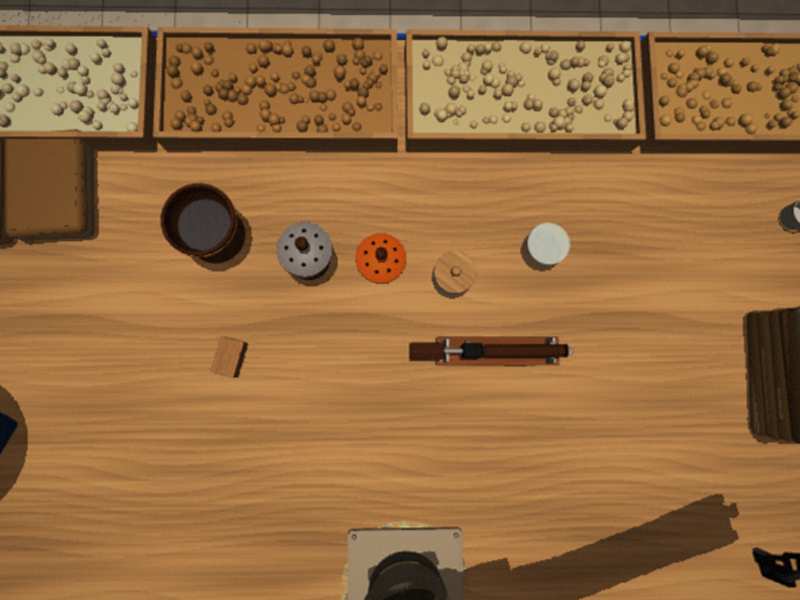

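View pics/a.png

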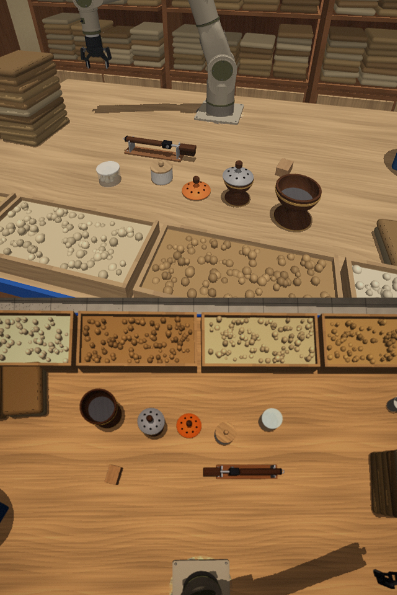

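```bash
cat >> h.py <<'E'
def go(X,yaw=None,o=None):
    "fractions for a move to X (and tool-x yaw in deg, mod 180) from the measured pose"
    from scipy.spatial.transform import Rotation as R
    o=o or manip.get_obs(); M=R.from_quat(o["ee_rot"]).as_matrix()
    y0=np.degrees(np.arctan2(M[1,0],M[0,0])); d=M.T@(np.array(X)-o["position"])/.15
    s=0 if yaw is None else -((yaw-y0+90)%180-90)/30
    print("t",round(o["clock"],2),"at",o["position"].round(4),"yaw",round(y0,1),"F",o["ft_force"].round(1),"w",round(o["grip_width"],3),"g",round(o["grasp_force"],1),"-> frac",d.round(3),"spin",round(s,3),"q",o["joint_pos"].round(2))
E
python3 - <<'E'
from h import *
p=camera("top");W=cloud(p);ok=p["depth"]>0
save(p,"crop.png",(110,120,480,310),2.1)
def reg(c,r): return ok&(np.hypot(W[...,0]-c[0],W[...,1]-c[1])<r)
for n,c in(("steel",(.666,.192)),("orange",(.665,.047)),("big",(.72,.392))):
    m=reg(c,.08);P=W[m];zt=np.percentile(P[:,2],99.8) 
    k=P[P[:,2]>zt-.012];d=P[P[:,2]>zt-(.07 if n!="big" else .02)]
    print(n,"top",zt.round(4),"c",k.mean(0).round(4),len(k),"disc ext",np.ptp(d[:,:2],0).round(3),"mid",((d.max(0)+d.min(0))/2).round(4))
m=reg((.467,-.16),.2)&(W[...,2]>.05)&(W[...,2]<.09);P=W[m]
mu=P.mean(0);u,s,v=np.linalg.svd(P[:,:2]-mu[:2],full_matrices=False);a=v[0]*np.sign(v[0][1])
print("brush mean",mu.round(4),"axis",a.round(4),"yaw",np.degrees(np.arctan2(a[1],a[0])).round(2))
x=(P[:,:2]-mu[:2])@a; y=(P[:,:2]-mu[:2])@[-a[1],a[0]]; col=p["img"][m]
for i in np.arange(x.min(),x.max(),.006):
    k=(x>=i)&(x<i+.006)
    if k.any(): print((mu[:2]+a*(i+.003)).round(3),k.sum(),y[k].min().round(3),y[k].max().round(3),np.median(P[k,2]).round(3),col[k].mean(0).astype(int))
go((.666,.192,.3))
E
```

```text
steel top 0.1653 c [0.6688 0.1961 0.1616] 92 disc ext [0.107 0.107] mid [0.6698 0.1965 0.1342]
orange top 0.0709 c [0.6694 0.0464 0.0672] 76 disc ext [0.159 0.157] mid [0.6649 0.0477 0.0368]
big top 0.1398 c [0.7222 0.3962 0.1346] 692 disc ext [0.142 0.142] mid [0.7216 0.3947 0.1307]
brush mean [ 0.5248 -0.1442  0.0674] axis [0.5911 0.8066] yaw 53.76
[ 0.414 -0.296] 7 -0.074 -0.062 0.061 [148 129 115]
[ 0.417 -0.291] 13 -0.076 -0.051 0.067 [65 50 37]
[ 0.421 -0.286] 23 -0.069 -0.047 0.07 [39 24 17]
[ 0.424 -0.281] 37 -0.072 -0.027 0.068 [61 41 31]
[ 0.428 -0.276] 35 -0.069 -0.032 0.069 [56 32 19]
[ 0.432 -0.271] 31 -0.065 -0.033 0.068 [53 27 13]
[ 0.435 -0.267] 30 -0.06 -0.027 0.068 [53 29 16]
[ 0.439 -0.262] 38 -0.069 -0.022 0.068 [65 43 33]
[ 0.442 -0.257] 38 -0.068 -0.018 0.067 [52 29 19]
[ 0.446 -0.252] 31 -0.046 -0.015 0.069 [52 26 13]
[ 0.449 -0.247] 37 -0.041 -0.009 0.069 [52 26 13]
[ 0.453 -0.242] 28 -0.038 -0.006 0.069 [52 26 13]
[ 0.456 -0.238] 33 -0.035 -0.0 0.068 [53 26 13]
[ 0.46  -0.233] 35 -0.031 0.004 0.068 [52 26 13]
[ 0.463 -0.228] 32 -0.025 0.008 0.069 [54 27 13]
[
[... 1442 characters left out ...]
 [142  98  56]
[ 0.573 -0.078] 92 -0.101 0.12 0.065 [156 109  63]
[ 0.577 -0.073] 77 -0.102 -0.019 0.065 [163 115  66]
[ 0.581 -0.068] 79 -0.102 -0.018 0.067 [164 116  67]
[ 0.584 -0.063] 77 -0.1 -0.018 0.066 [160 113  65]
[ 0.588 -0.058] 68 -0.093 -0.018 0.066 [166 116  67]
[ 0.591 -0.054] 59 -0.085 -0.022 0.066 [167 117  68]
[ 0.595 -0.049] 48 -0.079 -0.023 0.065 [167 117  68]
[ 0.598 -0.044] 35 -0.067 -0.028 0.066 [163 115  68]
[ 0.602 -0.039] 20 -0.06 -0.034 0.066 [164 115  67]
[ 0.605 -0.034] 2 -0.045 -0.043 0.065 [137  97  57]
t 1.25 at [ 0.1399 -0.6092  0.2533] yaw 12.9 F [-0.1  0.9 -0.5] w 1.001 g 0.0 -> frac [ 4.614 -4.421 -0.311] spin 0 q [ 1.32  0.33 -0.06  1.46  0.02  1.35 -0.09]
```

View pics/crop.png

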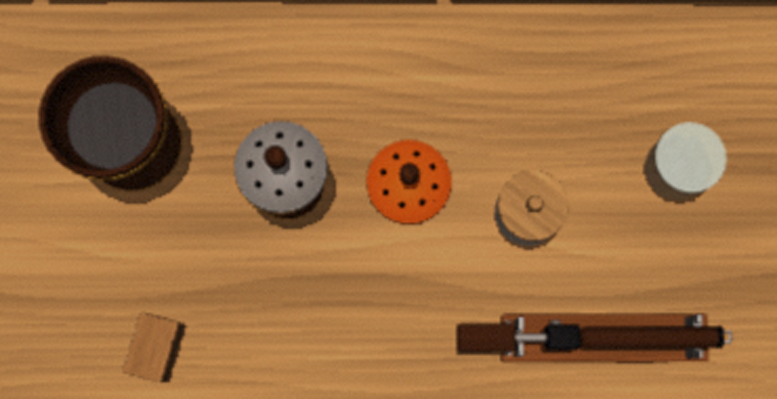

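Lids: the steel one at top px (244,199) has a 107 mm disc and its knob at z≈0.165, on a burner with a rim at about 100 mm. The orange one at (304,206) lies on the counter. Burners: the one under the steel lid matches 100 mm high and 104 mm across. The one at (164,178) is 142 mm across and 140 mm high, so it is the wrong size. The crop confirms the steel lid at (0.669, 0.197). The brush lies along +y with its button on the far (+x) side.

>>> {"name": "carry_out", "arguments": {
  "deltas": [
    [0.25,-0.24,-0.05,-0.2,1],
    [0.5,-0.48,-0.1,-0.43,1],
    [0.75,-0.72,-0.15,-0.65,1],
    [1,-0.958,-0.2,-0.86,1]
  ],
  "force": 40
}}

```text
clock: 1.75
position: [0.2547, -0.434, 0.2837]
ee_rot: [0.943, 0.333, -0.0, 0.0]
ft_force: [0.9, 0.2, 0.5]
grip_width: 0.998
grasp_force: 0.0
```

>>> {"name": "carry_out", "arguments": {
  "deltas": [
    [0.33,-0.11,0,-0.3,1],
    [0.67,-0.22,0,-0.6,1],
    [1,-0.325,0,-0.86,1]
  ]
}}

```text
clock: 2.12
position: [0.3413, -0.302, 0.2836]
ee_rot: [0.844, 0.536, -0.0, 0.0]
ft_force: [0.4, -0.0, 0.6]
grip_width: 1.0
grasp_force: 0.0
```

>>> {"name": "carry_out", "arguments": {
  "deltas": [
    [0.33,0.05,0,-0.3,1],
    [0.67,0.09,0,-0.6,1],
    [1,0.137,0,-0.85,1],
    [1,0.137,0,-0.85,1]
  ]
}}

```text
clock: 2.62
position: [0.4252, -0.1735, 0.2837]
ee_rot: [0.704, 0.71, 0.0, 0.0]
ft_force: [-1.0, -0.4, -0.1]
grip_width: 1.0
grasp_force: 0.0
```

```bash
python3 -c "
from h import *
go((.669,.197,.25),90)"
```

```text
t 2.62 at [ 0.4252 -0.1735  0.2837] yaw 90.5 F [-1.  -0.4 -0.1] w 1.0 g 0.0 -> frac [2.456 1.646 0.227] spin 0.016 q [ 0.87 -0.03 -0.56  1.8  -0.02  1.36  0.32]
```

>>> {"name": "carry_out", "arguments": {
  "deltas": [
    [0.33,0.22,0,0,1],
    [0.67,0.44,0,0,1],
    [1,0.66,0,0.016,1]
  ]
}}

```text
clock: 3.0
position: [0.5231, -0.0268, 0.2835]
ee_rot: [0.711, 0.703, -0.0, 0.001]
ft_force: [0.3, 0.2, 0.1]
grip_width: 0.998
grasp_force: 0.0
```

>>> {"name": "carry_out", "arguments": {
  "deltas": [
    [0.33,0.22,0,0,1],
    [0.67,0.44,0,0,1],
    [1,0.66,0,0,1]
  ]
}}

```text
clock: 3.38
position: [0.624, 0.1221, 0.283]
ee_rot: [0.711, 0.703, -0.0, 0.0]
ft_force: [0.8, -0.4, 1.6]
grip_width: 0.999
grasp_force: 0.0
```

>>> {"name": "carry_out", "arguments": {
  "deltas": [
    [0.25,0.16,0.04,0,1],
    [0.456,0.326,0.08,0,1],
    [0.456,0.326,0.08,0,1],
    [0.456,0.326,0.08,0,1]
  ]
}}

```text
clock: 3.88
position: [0.6722, 0.1889, 0.271]
ee_rot: [0.71, 0.704, -0.0, 0.0]
ft_force: [-0.0, -0.1, 0.7]
grip_width: 0.999
grasp_force: 0.0
```

```bash
python3 - <<'E'
from h import *
w=camera("wrist");W=cloud(w);save(w,"w1.png")
for r in boxes_of("lid_knob",w)[:3]: print(np.round(r["position"],4),r["conf"],proj(w,np.array(r["position"])))
m=(w["depth"]>0)&(np.hypot(W[...,0]-.669,W[...,1]-.197)<.08)
P=W[m&(W[...,2]>.15)&(W[...,2]<.19)];print("knob",len(P),((P.max(0)+P.min(0))/2).round(4),np.ptp(P,0).round(3),P[:,2].max())
D=W[m&(W[...,2]>.09)&(W[...,2]<.19)];print("disc",((D.max(0)+D.min(0))/2).round(4),np.ptp(D,0).round(3))
go((.669,.197,.161),90)
E
```

```text
[0.6697 0.0578 0.0205] 0.97 [322 318]
[0.6684 0.2057 0.1185] 0.83 [318 213]
[0.4732 0.3542 0.043 ] 0.36 [98 34]
knob 995 [0.6703 0.1959 0.1581] [0.024 0.024 0.016] 0.16617441139451725
disc [0.6705 0.1965 0.1281] [0.108 0.108 0.076]
t 3.98 at [0.6722 0.1884 0.2718] yaw 89.4 F [-0.4 -0.   0.1] w 1.001 g 0.0 -> frac [ 0.058 -0.023  0.739] spin -0.019 q [ 0.13  0.6  -0.76  1.17  0.4   1.51 -0.57]
```

View pics/w1.png

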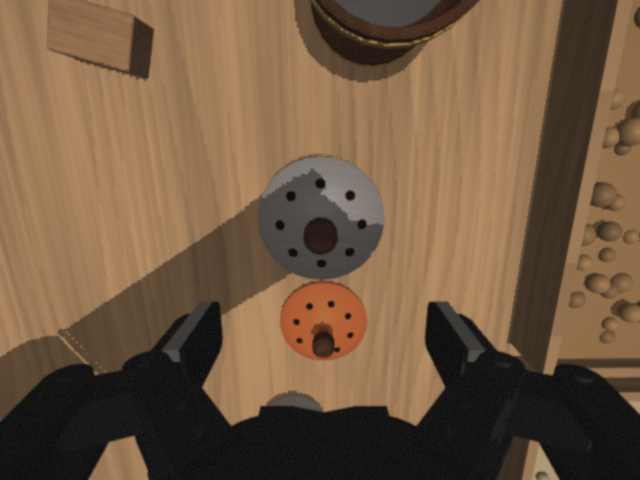

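The wrist view shows the steel lid at px (320,217) with its knob at (320,237) and the orange lid at (323,322). The knob is at (0.670, 0.196), so I go down and grip it.

>>> {"name": "carry_out", "arguments": {
  "deltas": [
    [0.05,-0.013,0.25,-0.019,0.6],
    [0.05,-0.013,0.5,-0.019,0.2],
    [0.05,-0.013,0.7,-0.019,0.1],
    [0.05,-0.013,0.758,-0.019,0],
    [0.05,-0.013,0.758,-0.019,0],
    [0.05,-0.013,0.758,-0.019,-1],
    [0.05,-0.013,0.758,-0.019,-1],
    [0.05,-0.013,0.758,-0.019,-1],
    [0.05,-0.013,0.758,-0.019,-1],
    [0.05,-0.013,0.758,-0.019,-1]
  ],
  "force": 40
}}

```text
clock: 5.22
position: [0.6705, 0.198, 0.1596]
ee_rot: [0.706, 0.708, 0.001, 0.001]
ft_force: [-3.3, -1.1, 7.2]
grip_width: 0.27
grasp_force: 39.2
```

>>> {"name": "carry_out", "arguments": {
  "deltas": [
    [0,0,-0.05,0,-1],
    [0,0,-0.12,0,-1],
    [0,0,-0.25,0,-1],
    [0,0,-0.4,0,-1],
    [0,0,-0.4,0,-1]
  ]
}}

```text
clock: 5.85
position: [0.671, 0.1985, 0.2206]
ee_rot: [0.706, 0.708, 0.002, 0.001]
ft_force: [-0.5, 0.3, -2.2]
grip_width: 0.27
grasp_force: 39.3
```

```bash
python3 - <<'E'
from h import *
w=camera("wrist");save(w,"w2.png")
go((.5,.19,.22),90)
E
```

```text
t 5.9 at [0.6705 0.1981 0.2188] yaw 90.1 F [ 0.6 -0.1 -2.4] w 0.27 g 39.3 -> frac [-0.051 -1.137 -0.01 ] spin 0.004 q [ 0.13  0.62 -0.76  1.25  0.42  1.42 -0.59]
```

View pics/w2.png

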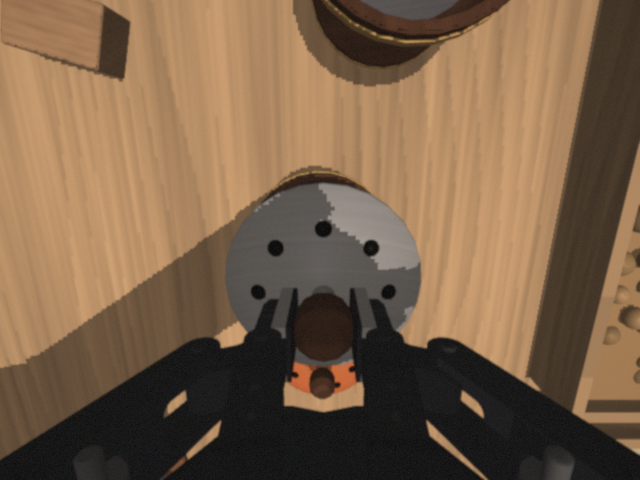

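The lid hangs level from the fingers, with the knob at px (323,325). The burner rim shows behind it at (318,180), still in place.

>>> {"name": "carry_out", "arguments": {
  "deltas": [
    [0,-0.2,-0.02,0,-1],
    [0,-0.5,-0.02,0,-1],
    [0,-0.8,-0.02,0,-1],
    [-0.03,-1,0,0,-1],
    [-0.05,-1,0.1,0,-1]
  ]
}}

```text
clock: 6.52
position: [0.5187, 0.19, 0.2027]
ee_rot: [0.706, 0.708, -0.0, 0.001]
ft_force: [-0.1, -0.0, -1.6]
grip_width: 0.269
grasp_force: 39.6
```

>>> {"name": "carry_out", "arguments": {
  "deltas": [
    [0,-0.1,0.25,0,-1],
    [0,-0.13,0.5,0,-1],
    [0,-0.13,0.7,0,-1],
    [0,-0.13,0.8,0,-1],
    [0,-0.13,0.83,0,-1],
    [0,-0.13,0.84,0,-1]
  ]
}}

```text
clock: 7.28
position: [0.5012, 0.1902, 0.0771]
ee_rot: [0.706, 0.708, 0.0, 0.0]
ft_force: [0.4, -0.1, -1.3]
grip_width: 0.271
grasp_force: 39.6
```

>>> {"name": "carry_out", "arguments": {
  "deltas": [
    [0,0,0.02,0,-1],
    [0,0,0.04,0,-1],
    [0,0,0.055,0,-1],
    [0,0,0.068,0,-1],
    [0,0,0.068,0,-1]
  ]
}}

```text
clock: 7.9
position: [0.5006, 0.1899, 0.0663]
ee_rot: [0.706, 0.708, -0.0, 0.0]
ft_force: [-0.9, -0.1, -0.8]
grip_width: 0.274
grasp_force: 39.6
```

>>> {"name": "carry_out", "arguments": {
  "deltas": [
    [0,0,0.008,0,-1],
    [0,0,0.014,0,-1],
    [0,0,0.014,0,-1]
  ]
}}

```text
clock: 8.28
position: [0.5006, 0.19, 0.0652]
ee_rot: [0.706, 0.708, -0.0, 0.0]
ft_force: [-5.2, -2.1, 11.1]
grip_width: 0.27
grasp_force: 40.7
```

>>> {"name": "carry_out", "arguments": {
  "deltas": [
    [0,0,0,0,-0.3],
    [0,0,0,0,-0.1],
    [0,0,0,0,0.1],
    [0,0,0,0,0.2],
    [0,0,-0.2,0,0.2],
    [0,0,-0.5,0,0.5],
    [0,0,-0.9,0,1]
  ]
}}

```text
clock: 9.15
position: [0.4999, 0.1895, 0.1998]
ee_rot: [0.706, 0.708, -0.001, -0.001]
ft_force: [1.6, -0.2, 0.5]
grip_width: 0.937
grasp_force: 0.0
```

>>> {"name": "carry_out", "arguments": {
  "deltas": [
    [-0.33,0,0,0,1],
    [-0.67,-0.1,0,0,1],
    [-1,-0.2,0,0,1]
  ]
}}

```text
clock: 9.52
position: [0.4704, 0.0383, 0.1993]
ee_rot: [0.706, 0.708, 0.0, 0.0]
ft_force: [0.7, -0.3, 0.1]
grip_width: 0.996
grasp_force: 0.0
```

>>> {"name": "carry_out", "arguments": {
  "deltas": [
    [-0.33,0,0,0,1],
    [-0.6,0,0,0,1],
    [-0.85,0,0,0,1],
    [-0.85,0,0,0,1],
    [-0.85,0,0,0,1]
  ]
}}

```text
clock: 10.15
position: [0.4713, -0.0869, 0.1993]
ee_rot: [0.706, 0.708, 0.0, -0.0]
ft_force: [0.3, -0.1, 0.1]
grip_width: 0.997
grasp_force: 0.0
```

```bash
python3 - <<'E'
from h import *
w=camera("wrist");t=camera("top")
a=w["img"];b=cv2.resize(t["img"][150:330,100:500],(640,288));cv2.imwrite("pics/w3.png",cv2.resize(np.vstack([a,b])[:,:,::-1],None,fx=.75,fy=.75))
for p in(w,t):
  for q in("button_face","brush","bristles","rest_fork","lid"):
    for r in boxes_of(q,p)[:2]: print(q,np.round(r["position"],4),round(r["conf"],2),proj(p,np.array(r["position"])))
  W=cloud(p);ok=(p["depth"]>0)&(W[...,0]>.42)&(W[...,0]<.52)&(W[...,1]<0)&(W[...,1]>-.34)&(W[...,2]>.05)&(W[...,2]<.09)
  for y in np.arange(-.34,0,.005):
    k=ok&(W[...,1]>=y)&(W[...,1]<y+.005)
    if k.sum()>3: P=W[k];print(round(y+.0025,4),k.sum(),P[:,0].min().round(4),P[:,0].max().round(4),np.median(P[:,2]).round(3),p["img"][k].mean(0).astype(int))
go((.47,-.13,.2),90)
E
```

```text
button_face [ 0.6645 -0.3082  0.062 ] 0.74 [525 462]
button_face [ 0.4875 -0.1297  0.0661] 0.49 [343 291]
brush [ 0.4762 -0.1034  0.0677] 0.75 [329 261]
bristles [ 0.4699 -0.0443  0.0682] 0.87 [321 184]
rest_fork [ 0.4825 -0.1578  0.0089] 0.76 [334 294]
lid [0.6574 0.0363 0.0232] 0.65 [561  74]
-0.2425 57 0.4591 0.4834 0.069 [58 39 29]
-0.2375 136 0.4583 0.4843 0.07 [68 44 32]
-0.2325 142 0.4583 0.4842 0.07 [69 45 32]
-0.2275 138 0.4583 0.4842 0.069 [69 45 33]
-0.2225 151 0.4584 0.4841 0.07 [69 45 33]
-0.2175 146 0.4584 0.484 0.07 [69 45 32]
-0.2125 140 0.4585 0.4839 0.069 [69 45 33]
-0.2075 151 0.4585 0.4839 0.07 [69 45 33]
-0.2025 155 0.4586 0.4838 0.07 [70 46 33]
-0.1975 142 0.4587 0.4837 0.069 [69 45 33]
-0.1925 149 0.4587 0.4836 0.07 [70 46 33]
-0.1875 162 0.4587 0.4844 0.07 [70 46 33]
-0.1825 157 0.4588 0.4844 0.07 [71 46 33]
-0.1775 175 0.4589 0.4843 0.069 [70 46 33]
-0.1725 158 0.4589 0.4842 0.07 [70 46 33]
-0.1675 170 0.459 0.4842 0.07 [70 46 33]
-0.1625 199 0.4589 0.4843 0.069 [67 44 32]
-0.1575 75 0.4616 0.4823 0.068 [63 42 30]
-0.1525 160 0.4571 0.486 0.073 [32 26 23]
-0.
[... 2018 characters left out ...]
4567 0.4866 0.067 [29 15  8]
-0.0625 26 0.4567 0.4867 0.068 [29 14  7]
-0.0575 26 0.4567 0.4866 0.067 [29 15  8]
-0.0525 26 0.4568 0.4866 0.066 [35 17  8]
-0.0475 26 0.4568 0.4867 0.067 [63 33 17]
-0.0425 26 0.4568 0.4866 0.068 [63 32 16]
-0.0375 26 0.4569 0.4865 0.068 [64 33 17]
-0.0325 26 0.457 0.4867 0.066 [64 33 17]
-0.0275 25 0.457 0.4869 0.067 [63 32 16]
-0.0225 26 0.4569 0.4868 0.067 [65 34 18]
-0.0175 25 0.4571 0.4868 0.067 [64 32 16]
-0.0125 25 0.4571 0.4868 0.067 [60 32 17]
-0.0075 11 0.4597 0.4846 0.063 [109  73  40]
t 10.75 at [ 0.4712 -0.0876  0.1993] yaw 90.1 F [-0.9 -0.1  0.9] w 1.001 g 0.0 -> frac [-0.283 -0.009 -0.005] spin 0.004 q [ 0.78  0.1  -0.72  1.87  0.07  1.19  0.04]
```

View pics/w3.png

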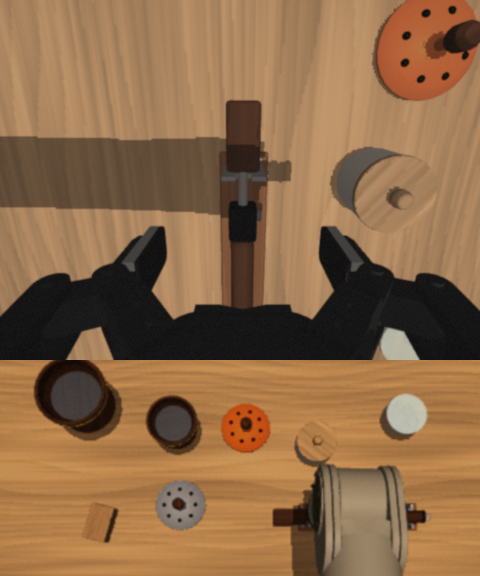

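The burner is open, and the steel lid stands knob up on the counter at (0.502, 0.189). In the wrist view the collar is at about px (243,222), with its button on the +x side at (260,212). That puts the brush origin at (0.472, -0.1275), axis 90°.

>>> {"name": "carry_out", "arguments": {
  "deltas": [
    [-0.133,0,0.1,0.004,0.6],
    [-0.266,0.005,0.3,0.004,0.4],
    [-0.266,0.005,0.55,0.004,0.3],
    [-0.266,0.005,0.78,0.004,0.3],
    [-0.266,0.005,0.87,0.004,0.3],
    [-0.266,0.005,0.909,0.004,0.3],
    [-0.266,0.005,0.909,0.004,0.3]
  ]
}}

```text
clock: 11.62
position: [0.4725, -0.1278, 0.0634]
ee_rot: [0.707, 0.707, 0.0, 0.0]
ft_force: [-0.0, 0.9, 0.2]
grip_width: 0.651
grasp_force: 0.0
```

>>> {"name": "carry_out", "arguments": {
  "deltas": [
    [0,0,0,0,-1],
    [0,0,0,0,-1],
    [0,0,0,0,-1],
    [0,0,0,0,-1],
    [0,0,0,0,-1],
    [0,0,0,0,-1]
  ],
  "force": 60
}}

```text
clock: 12.38
position: [0.4732, -0.1278, 0.0642]
ee_rot: [0.707, 0.707, 0.001, 0.001]
ft_force: [0.2, 0.3, 6.1]
grip_width: 0.343
grasp_force: 59.1
```

>>> {"name": "carry_out", "arguments": {
  "deltas": [
    [-0.05,0,0,0,-1],
    [-0.1,0,0,0,-1],
    [-0.17,0,0,0,-1],
    [-0.24,0,0,0,-1],
    [-0.31,0,0,0,-1]
  ]
}}

```text
clock: 13.0
position: [0.4734, -0.1732, 0.0643]
ee_rot: [0.707, 0.708, 0.001, 0.001]
ft_force: [-0.2, 7.4, 9.5]
grip_width: 0.339
grasp_force: 59.4
```

>>> {"name": "carry_out", "arguments": {
  "deltas": [
    [-0.07,0,0,0,-1],
    [-0.14,0,0,0,-1],
    [-0.21,0,0,0,-1],
    [-0.28,0,0,0,-1],
    [-0.34,0,0,0,-1],
    [-0.38,0,0,0,-1],
    [-0.38,0,0,0,-1]
  ]
}}

```text
clock: 13.88
position: [0.4734, -0.2301, 0.0644]
ee_rot: [0.706, 0.708, 0.001, 0.001]
ft_force: [-0.6, 5.6, 9.8]
grip_width: 0.341
grasp_force: 59.7
```

>>> {"name": "carry_out", "arguments": {
  "deltas": [
    [-0.03,0,0,0,-1],
    [-0.055,0,0,0,-1],
    [-0.07,0,0,0,-1],
    [-0.07,0,0,0,-1]
  ]
}}

```text
clock: 14.38
position: [0.4737, -0.2398, 0.0644]
ee_rot: [0.706, 0.708, 0.001, 0.001]
ft_force: [-0.1, 7.9, 10.3]
grip_width: 0.344
grasp_force: 59.7
```

>>> {"name": "carry_out", "arguments": {
  "deltas": [
    [-0.015,0,0,0,-1],
    [-0.03,0,0,0,-1],
    [-0.03,0,0,0,-1]
  ]
}}

```text
clock: 14.75
position: [0.4737, -0.2418, 0.0644]
ee_rot: [0.706, 0.708, 0.002, -0.001]
ft_force: [-1.7, 17.4, 15.3]
grip_width: 0.345
grasp_force: 60.5
```

>>> {"name": "carry_out", "arguments": {
  "deltas": [
    [-0.015,0,0,0,-1],
    [-0.015,0,0,0,-1]
  ]
}}

```text
clock: 15.0
position: [0.4738, -0.2419, 0.0644]
ee_rot: [0.705, 0.709, 0.002, -0.002]
ft_force: [-5.4, 25.5, 21.3]
grip_width: 0.339
grasp_force: 61.2
```

>>> {"name": "carry_out", "arguments": {
  "deltas": [
    [0.02,0,0,0,-1],
    [0.035,0,0,0,-1],
    [0.035,0,-0.05,0,-1],
    [0.035,0,-0.12,0,-1],
    [0.035,0,-0.25,0,-1],
    [0.035,0,-0.4,0,-1],
    [0.035,0,-0.6,0,-1],
    [0.035,0,-0.8,0,-1],
    [0.035,0,-0.9,0,-1],
    [0.035,0,-0.9,0,-1]
  ]
}}

```text
clock: 16.25
position: [0.4723, -0.2436, 0.1989]
ee_rot: [0.707, 0.707, -0.0, 0.001]
ft_force: [-0.6, -0.2, -3.1]
grip_width: 0.34
grasp_force: 60.5
```

```bash
python3 - <<'E'
from h import *
s=camera("scene");w=camera("wrist")
cv2.imwrite("pics/l.png",np.hstack([cv2.resize(s["img"][130:370,150:470],(400,300)),cv2.resize(w["img"],(400,300))])[:,:,::-1])
W=cloud(w);ok=(w["depth"]>0)&(abs(W[...,0]-.4737)<.04)&(W[...,2]>.12)&(W[...,2]<.25)&(W[...,1]>-.24)
for y in np.arange(-.24,.05,.01):
    k=ok&(W[...,1]>=y)&(W[...,1]<y+.01)
    if k.sum()>3: P=W[k];print(round(y+.005,3),k.sum(),P[:,0].min().round(4),P[:,0].max().round(4),np.percentile(P[:,2],[10,50,90]).round(3))
go((.67,.0,.22),90)
E
```

```text
-0.235 12739 0.4337 0.5137 [0.194 0.219 0.234]
-0.225 3067 0.4337 0.5135 [0.196 0.245 0.249]
-0.215 659 0.4675 0.4772 [0.194 0.196 0.197]
-0.205 691 0.4676 0.4774 [0.194 0.196 0.197]
-0.195 734 0.4677 0.4774 [0.193 0.195 0.196]
-0.185 777 0.4678 0.4773 [0.193 0.195 0.196]
-0.175 832 0.4675 0.4775 [0.192 0.194 0.196]
-0.165 894 0.4676 0.4775 [0.192 0.194 0.195]
-0.155 945 0.4677 0.4773 [0.192 0.194 0.195]
-0.145 1000 0.4678 0.4776 [0.191 0.193 0.194]
-0.135 1058 0.4679 0.4775 [0.191 0.193 0.194]
-0.125 120 0.468 0.4774 [0.19  0.192 0.194]
t 16.35 at [ 0.4715 -0.2431  0.197 ] yaw 90.0 F [-0.2  0.3 -3.1] w 0.34 g 60.5 -> frac [ 1.621  1.323 -0.154] spin -0.0 q [ 0.94  0.22 -0.62  1.76  0.14  1.21  0.28]
```

View pics/l.png

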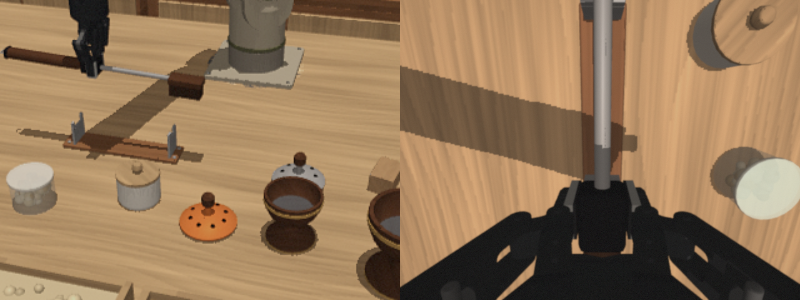

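The brush is out of the rest and extended: rod at scene crop px (140,75), head at (187,84), with about 2.5° of droop. Lid and burner stand still. I carry it over the bowl.

>>> {"name": "carry_out", "arguments": {
  "deltas": [
    [0.1,0.08,0,0,-1],
    [0.3,0.24,0,0,-1],
    [0.5,0.4,0,0,-1],
    [0.7,0.56,0,0,-1],
    [0.82,0.66,0,0,-1]
  ]
}}

```text
clock: 16.98
position: [0.5714, -0.1179, 0.1964]
ee_rot: [0.706, 0.708, -0.0, -0.001]
ft_force: [-0.0, -0.2, -3.8]
grip_width: 0.342
grasp_force: 60.4
```

>>> {"name": "carry_out", "arguments": {
  "deltas": [
    [0.2,0.16,0,0,-1],
    [0.4,0.32,0,0,-1],
    [0.6,0.48,0,0,-1],
    [0.75,0.6,0,0,-1],
    [0.82,0.66,0,0,-1],
    [0.82,0.66,0,0,-1],
    [0.82,0.66,0,0,-1]
  ]
}}

```text
clock: 17.85
position: [0.6696, 0.0013, 0.1976]
ee_rot: [0.708, 0.707, -0.001, 0.0]
ft_force: [0.7, -1.2, -2.5]
grip_width: 0.345
grasp_force: 60.5
```

```bash
cat > m.py <<'E'
from h import *
t=camera("top");s=camera("scene");o=manip.get_obs();T=o["position"]
import sys
cv2.imwrite("pics/"+sys.argv[1],np.hstack([cv2.resize(s["img"][170:350,260:500],(400,300)),cv2.resize(t["img"][140:290,180:380],(400,300))])[:,:,::-1])
W=cloud(t)
h=(t["depth"]>0)&(W[...,2]>.135)&(abs(W[...,0]-.67)<.035)&(W[...,1]>.13)&(W[...,1]<.26)
P=W[h];print("head top",len(P),P.min(0).round(4),P.max(0).round(4),"mid",((P.min(0)+P.max(0))/2).round(4))
A=np.c_[P[:,1],np.ones(len(P))];sl=np.linalg.lstsq(A,P[:,2],rcond=None)[0];print("pitch deg",np.degrees(np.arctan(sl[0])).round(2))
W=cloud(s);b=(s["depth"]>0)&(abs(W[...,0]-.67)<.06)&(abs(W[...,1]-.196)<.06)
Q=W[b];hist=np.histogram(Q[:,2],np.arange(.05,.22,.005));print(dict(zip(hist[1].round(3),hist[0])))
for q in("burner","bristles"):
  for p in(t,s):
    for r in boxes_of(q,p)[:3]: print(q,np.round(r["position"],4),round(r["conf"],2))
go((.67,.003,.165),90,o)
E
python3 m.py f.png
```

```text
head top 549 [0.6526 0.13   0.1511] [0.6852 0.2289 0.198 ] mid [0.6689 0.1795 0.1746]
pitch deg -0.3
{np.float64(0.05): np.int64(4), np.float64(0.055): np.int64(0), np.float64(0.06): np.int64(22), np.float64(0.065): np.int64(353), np.float64(0.07): np.int64(133), np.float64(0.075): np.int64(149), np.float64(0.08): np.int64(146), np.float64(0.085): np.int64(141), np.float64(0.09): np.int64(186), np.float64(0.095): np.int64(247), np.float64(0.1): np.int64(159), np.float64(0.105): np.int64(0), np.float64(0.11): np.int64(0), np.float64(0.115): np.int64(0), np.float64(0.12): np.int64(0), np.float64(0.125): np.int64(0), np.float64(0.13): np.int64(0), np.float64(0.135): np.int64(0), np.float64(0.14): np.int64(0), np.float64(0.145): np.int64(0), np.float64(0.15): np.int64(16), np.float64(0.155): np.int64(62), np.float64(0.16): np.int64(60), np.float64(0.165): np.int64(54), np.float64(0.17): np.int64(65), np.float64(0.175): np.int64(40), np.float64(0.18): np.int64(65), np.float64(0.185): np.int64(94), np.float64(0.19): np.int64(303), np.float64(0.195): np.int64(55), np.float64(0.2): np.int64(0), np.float64(0.205): np.int64(0), np.float64(0.21): np.int64(0)}
burner [0.7241 0.3902 0.0902] 0.94
burner [0.6571 0.1911 0.0664] 0.79
burner [0.6696 0.2015 0.0669] 0.86
burner [0.7321 0.3951 0.0967] 0.84
burner [ 0.4813 -0.1977  0.0033] 0.44
bristles [0.6755 0.1799 0.1938] 0.95
bristles [0.6828 0.1826 0.196 ] 0.83
bristles [ 0.7095 -0.2825  0.0566] 0.72
t 17.95 at [0.6697 0.0014 0.198 ] yaw 89.9 F [-0.5 -0.7 -3.3] w 0.338 g 60.5 -> frac [0.011 0.002 0.22 ] spin -0.003 q [ 0.4   0.55 -0.68  1.37  0.35  1.34 -0.29]
```

View pics/f.png

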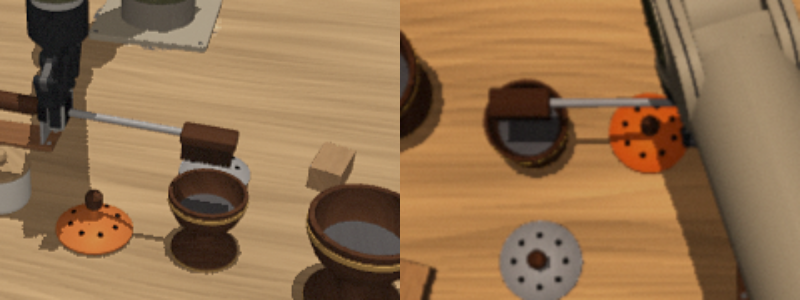

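The scene crop shows the head at px (208,145) above the open bowl. The head's end is at y=0.229, which is fully extended, and the bristles' bottom is at about 0.15. I lower it about 35 mm.

>>> {"name": "carry_out", "arguments": {
  "deltas": [
    [0.015,0.006,0.05,0,-1],
    [0.015,0.006,0.12,0,-1],
    [0.015,0.006,0.18,0,-1],
    [0.015,0.006,0.22,0,-1],
    [0.015,0.006,0.23,0,-1],
    [0.015,0.006,0.23,0,-1],
    [0.015,0.006,0.23,0,-1]
  ]
}}

```text
clock: 19.02
position: [0.6712, 0.0052, 0.1639]
ee_rot: [0.707, 0.707, 0.0, 0.0]
ft_force: [1.3, 0.2, -3.4]
grip_width: 0.341
grasp_force: 60.5
```

```bash
python3 m.py f2.png
```

```text
head top 510 [0.6538 0.132  0.1351] [0.6894 0.234  0.1647] mid [0.6716 0.183  0.1499]
pitch deg -0.2
{np.float64(0.05): np.int64(4), np.float64(0.055): np.int64(1), np.float64(0.06): np.int64(28), np.float64(0.065): np.int64(342), np.float64(0.07): np.int64(140), np.float64(0.075): np.int64(111), np.float64(0.08): np.int64(104), np.float64(0.085): np.int64(92), np.float64(0.09): np.int64(126), np.float64(0.095): np.int64(153), np.float64(0.1): np.int64(133), np.float64(0.105): np.int64(0), np.float64(0.11): np.int64(0), np.float64(0.115): np.int64(10), np.float64(0.12): np.int64(45), np.float64(0.125): np.int64(58), np.float64(0.13): np.int64(61), np.float64(0.135): np.int64(56), np.float64(0.14): np.int64(46), np.float64(0.145): np.int64(54), np.float64(0.15): np.int64(77), np.float64(0.155): np.int64(251), np.float64(0.16): np.int64(140), np.float64(0.165): np.int64(0), np.float64(0.17): np.int64(0), np.float64(0.175): np.int64(0), np.float64(0.18): np.int64(0), np.float64(0.185): np.int64(0), np.float64(0.19): np.int64(0), np.float64(0.195): np.int64(0), np.float64(0.2): np.int64(0), np.float64(0.205): np.int64(0), np.float64(0.21): np.int64(0)}
burner [0.6573 0.1939 0.0717] 0.94
burner [0.7215 0.3916 0.0903] 0.66
burner [0.6809 0.2027 0.0663] 0.82
burner [0.7323 0.3918 0.0949] 0.67
bristles [ 0.475  -0.2937  0.0108] 0.24
bristles [0.5023 0.1863 0.0243] 0.23
bristles [0.6812 0.1863 0.1538] 0.84
t 19.12 at [0.6711 0.0053 0.1638] yaw 90.0 F [ 0.1 -0.5 -4. ] w 0.341 g 60.5 -> frac [-0.015 -0.007 -0.008] spin 0.0 q [ 0.39  0.58 -0.68  1.41  0.37  1.28 -0.31]
```

View pics/f2.png

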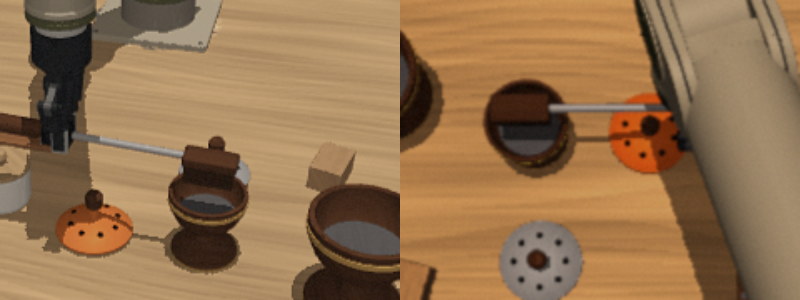

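The bristles are centred within about 3 mm over the bowl (crop px (210,168)), about 15 mm above the rim and touching nothing.

```bash
python3 -c "
from h import *
print(ticket.hand_in())"
```

```text
the job is handed in; nothing more can be done
None
```

The job is handed in at about 19 s of the 54 s allowed; no verdict came back. The lid stands knob up on the counter clear of the burner, and the fully extended brush is held roughly level, bristles down, about 15 mm above the open bowl, touching nothing.

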